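# Load the tool magazine from the presetting rail

## Task

Load the four toolholders from the presetting rail into the tool magazine, cutters up, in the same order counted from the red ends: the holder nearest the rail's red end goes into the pocket nearest the magazine's red end, and so on along the row, because the machine knows each tool only by its pocket. Lower each one in until its flange lies flat on the plate; don't let it drop in.

Things in the scene. Friction and masses are not known exactly. Their poses are not given: they have to be found in the camera images.
- rail: Presetting rail, fixed: slotted aluminium bar 40 x 300 mm, 20 mm high, a RED upright cap (56 mm high) on one end, a black one on the other. Origin: centre of its underside, on the worktop; y runs along it towards the red end. Four black sockets sit on it at y = +105, +35, -35, -105 mm, each holding one toolholder at the start.
- magazine: Tool magazine, fixed, empty: aluminium plate 76 x 290 mm, its top 66 mm above the worktop, between a RED and a grey end bracket (4 mm higher). Origin: on the worktop under the plate's centre; y runs along the row to the red end. Four 32 mm round pockets at x = 0, y = +105 (next to red), +35, -35, -105 mm. A seated holder's nut point is 111 mm above the worktop.
- nut_blue (a point): Toolholder with blue ring and disc, a gold twist drill pointing up; loose, 0.26-0.5 kg. Point: on its axis, mid collet nut (round, 34 mm wide, 25 tall: grip here from above); z up along it. Cutter tip up to 37 mm above. Below the point: neck 29 mm wide, ring 45 wide (top -25 mm), flange 46 wide (underside -45), shank tapering 29 to 14 mm, foot -87.
- nut_yellow (a point): Toolholder with yellow ring and disc, a dark square end mill pointing up; loose, 0.26-0.5 kg. Point: on its axis, mid collet nut (round, 34 mm wide, 25 tall: grip here from above); z up along it. Cutter tip up to 37 mm above. Below the point: neck 29 mm wide, ring 45 wide (top -25 mm), flange 46 wide (underside -45), shank tapering 29 to 14 mm, foot -87.
- nut_green (a point): Toolholder with green ring and disc, a pointed steel engraving cutter pointing up; loose, 0.26-0.5 kg. Point: on its axis, mid collet nut (round, 34 mm wide, 25 tall: grip here from above); z up along it. Cutter tip up to 37 mm above. Below the point: neck 29 mm wide, ring 45 wide (top -25 mm), flange 46 wide (underside -45), shank tapering 29 to 14 mm, foot -87.
- nut_white (a point): Toolholder with white ring and disc, a gold-toothed disc cutter pointing up; loose, 0.26-0.5 kg. Point: on its axis, mid collet nut (round, 34 mm wide, 25 tall: grip here from above); z up along it. Cutter tip up to 37 mm above. Below the point: neck 29 mm wide, ring 45 wide (top -25 mm), flange 46 wide (underside -45), shank tapering 29 to 14 mm, foot -87.
- socket_blue: Black socket 62 x 64 mm, 46 tall, blue tab on two sides, fixed on the rail; the blue-ringed toolholder stands in its 32 mm bore at the start (flange on its top, 66 mm above the worktop) and lifts straight out. Its place in the row is that holder's place in the order. Origin: centre of its underside, 20 mm above the worktop; y parallel to the rail's.
- socket_yellow: Black socket 62 x 64 mm, 46 tall, yellow tab on two sides, fixed on the rail; the yellow-ringed toolholder stands in its 32 mm bore at the start (flange on its top, 66 mm above the worktop) and lifts straight out. Its place in the row is that holder's place in the order. Origin: centre of its underside, 20 mm above the worktop; y parallel to the rail's.
- socket_green: Black socket 62 x 64 mm, 46 tall, green tab on two sides, fixed on the rail; the green-ringed toolholder stands in its 32 mm bore at the start (flange on its top, 66 mm above the worktop) and lifts straight out. Its place in the row is that holder's place in the order. Origin: centre of its underside, 20 mm above the worktop; y parallel to the rail's.
- socket_white: Black socket 62 x 64 mm, 46 tall, white tab on two sides, fixed on the rail; the white-ringed toolholder stands in its 32 mm bore at the start (flange on its top, 66 mm above the worktop) and lifts straight out. Its place in the row is that holder's place in the order. Origin: centre of its underside, 20 mm above the worktop; y parallel to the rail's.
Mind the look-alikes: they are no part of the job. Leave any pink look-alike of the part that bears nut_white alone.

How it is judged:
At the end, for the whole second after the job is handed in: Every toolholder is released, at rest, upright (0.1 rad), seated (nut height within 5 mm), within 6 mm of the centre of the magazine pocket whose number from the magazine's red end equals its socket's number from the rail's red end (((y of socket_blue in the frame of rail between 0.085 and 0.125 m and y of nut_blue in the frame of magazine between 0.099 and 0.111 m) or (y of socket_blue in the frame of rail between 0.015 and 0.055 m and y of nut_blue in the frame of magazine between 0.029 and 0.041 m) or (y of socket_blue in the frame of rail between -0.055 and -0.015 m and y of nut_blue in the frame of magazine between -0.041 and -0.029 m) or (y of socket_blue in the frame of rail between -0.125 and -0.085 m and y of nut_blue in the frame of magazine between -0.111 and -0.099 m)) and x of nut_blue in the frame of magazine between -0.006 and 0.006 m and z of nut_blue in the frame of magazine between 0.106 and 0.116 m and angle between each of nut_blue, nut_yellow, nut_green, nut_white's own z axis and vertical below 0.1 rad and linear speed of each of holder_blue, holder_yellow, holder_green, holder_white below 0.02 m/s and ((y of socket_yellow in the frame of rail between 0.085 and 0.125 m and y of nut_yellow in the frame of magazine between 0.099 and 0.111 m) or (y of socket_yellow in the frame of rail between 0.015 and 0.055 m and y of nut_yellow in the frame of magazine between 0.029 and 0.041 m) or (y of socket_yellow in the frame of rail between -0.055 and -0.015 m and y of nut_yellow in the frame of magazine between -0.041 and -0.029 m) or (y of socket_yellow in the frame of rail between -0.125 and -0.085 m and y of nut_yellow in the frame of magazine between -0.111 and -0.099 m)) and x of nut_yellow in the frame of magazine between -0.006 and 0.006 m and z of nut_yellow in the frame of magazine between 0.106 and 0.116 m and ((y of socket_green in the frame of rail between 0.085 and 0.125 m and y of nut_green in the frame of magazine between 0.099 and 0.111 m) or (y of socket_green in the frame of rail between 0.015 and 0.055 m and y of nut_green in the frame of magazine between 0.029 and 0.041 m) or (y of socket_green in the frame of rail between -0.055 and -0.015 m and y of nut_green in the frame of magazine between -0.041 and -0.029 m) or (y of socket_green in the frame of rail between -0.125 and -0.085 m and y of nut_green in the frame of magazine between -0.111 and -0.099 m)) and x of nut_green in the frame of magazine between -0.006 and 0.006 m and z of nut_green in the frame of magazine between 0.106 and 0.116 m and ((y of socket_white in the frame of rail between 0.085 and 0.125 m and y of nut_white in the frame of magazine between 0.099 and 0.111 m) or (y of socket_white in the frame of rail between 0.015 and 0.055 m and y of nut_white in the frame of magazine between 0.029 and 0.041 m) or (y of socket_white in the frame of rail between -0.055 and -0.015 m and y of nut_white in the frame of magazine between -0.041 and -0.029 m) or (y of socket_white in the frame of rail between -0.125 and -0.085 m and y of nut_white in the frame of magazine between -0.111 and -0.099 m)) and x of nut_white in the frame of magazine between -0.006 and 0.006 m and z of nut_white in the frame of magazine between 0.106 and 0.116 m); the robot touches nothing.
It fails at once if the blue toolholder was dropped into the magazine (falling through the last 40 mm faster than 0.6 m/s) (x of nut_blue in the frame of magazine between -0.04 and 0.04 m and y of nut_blue in the frame of magazine between -0.15 and 0.15 m and z of nut_blue in the frame of magazine between 0.08 and 0.151 m and linear speed of holder_blue above 0.6 m/s).
It fails at once if the yellow toolholder was dropped into the magazine (falling through the last 40 mm faster than 0.6 m/s) (x of nut_yellow in the frame of magazine between -0.04 and 0.04 m and y of nut_yellow in the frame of magazine between -0.15 and 0.15 m and z of nut_yellow in the frame of magazine between 0.08 and 0.151 m and linear speed of holder_yellow above 0.6 m/s).
It fails at once if the green toolholder was dropped into the magazine (falling through the last 40 mm faster than 0.6 m/s) (x of nut_green in the frame of magazine between -0.04 and 0.04 m and y of nut_green in the frame of magazine between -0.15 and 0.15 m and z of nut_green in the frame of magazine between 0.08 and 0.151 m and linear speed of holder_green above 0.6 m/s).
It fails at once if the white toolholder was dropped into the magazine (falling through the last 40 mm faster than 0.6 m/s) (x of nut_white in the frame of magazine between -0.04 and 0.04 m and y of nut_white in the frame of magazine between -0.15 and 0.15 m and z of nut_white in the frame of magazine between 0.08 and 0.151 m and linear speed of holder_white above 0.6 m/s).
It also fails if it takes over 120 s, if anything falls off the work surface, if the arm or the gripper's body presses on something with over 40 N, if the wrist force passes 120 N, or if a joint passes its speed limit or range.

## Robot

A 6-joint arm with a two-finger parallel gripper is mounted at the origin on a cart in front of the work surface, level with it; the furniture and walls round the work are solid. World frame = base frame: x ahead of the robot, y to its left, z up, the work surface at z = 0. Lengths are in m, angles in rad, forces in N, time in s.
With the tool pointing down it reaches from about 0.35 to 0.85 m from the base axis. Payload 8.1 kg.
Tool frame: the origin (TCP) lies midway between the tips of the shut fingers; the grasp point (between the pads) lies 19 mm behind it (robot.grip_point_offset is the distance from the TCP to the grasp point, in m); z points along the fingers, y is the line along which they close (so a half turn about z gives the same grasp; the last joint's range is limited). The gripper opens to 93 mm and grips with 3 to 60 N. Pads are 15 mm wide; open, the fingers measure 128 mm over their backs; the gripper's body (75 mm by 188 mm) begins 65 mm behind the grasp point.
Start: joints at [1.136, 0.13, 1.488, -0, 1.523, -0.085], TCP at [0.206, 0.564, 0.219] pointing down, gripper open.
Joint ranges: [-2.96, 2.96], [-0.89, 2.26], [0.02, 2.5], [-1.34, 4.48], [0, 2.73], [-2.66, 2.66]. Speed limits (rad/s): [2.39, 2.39, 2.79, 3.14, 3.14, 3.14].

## Interface

Orientations are given as a rotation vector (axis times angle).
In Python, from plant import robot, read_camera, job gives the robot as it stands.
- The arm moves only by the shell command python3 -m inch 'ROWS' [FORCE]. ROWS is JSON, one flat list of numbers, 5 for each row, row after row: the shift along the world's x, y, z in mm, then the turn about the world's z in degrees, then the opening in per cent of the stroke, from 0 (shut) to 100 (fully open). In form: [dx, dy, dz, yaw, hand, dx, dy, dz, yaw, hand, ...]. A call has 1 to 10 rows; each row is the pose to reach, as a shift and turn from the pose commanded when the call began; what a row does not reach only later rows make up. A row lasts 1/12 s, in which the tool goes at most 41.7 mm and 7.16 degrees, less where a joint would pass 70% of its speed; a pose out of reach is approached as far as the arm can. A call with a gripper value outside its range is refused whole. The fingers move at their own pace and stop on an object; FORCE is the grip in N (left out, the last holds). Time passes only in rows, so rows that repeat a pose let the fingers close. It gives the time, the measured TCP pose, the force, the opening and the grip force at its end, in the units of the state.
- robot.read_state(): the state, without advancing time (a new reading comes with each control period).
- read_camera(name): name is "scene" or "top" or "wrist"; returns a dict with "image" (420x560x3 uint8, blue, green, red), "K" (3x3 intrinsics, pixels), "extrinsics" (4x4, takes a point from world to camera coordinates); the wrist camera has in their place "mount" (4x4, takes a point from camera to tool coordinates, whose origin is the TCP and whose axes are the flange's). Camera axes: x right, y down, z forward; pixel columns grow to the right and rows downward; lengths in m; the calibration is good to about 2 mm. A picture is of the moment at which its call begins: read the wrist's pose just before it. There is no depth.
- job.close_job(): hands the job in; it is judged then, once.
The state is a dict: "t": time; "q": joint angles; "dq": joint speeds; "joint_torque": joint torques, N m; "tool_pos": TCP position; "orientation": TCP orientation; "force": force on the tool from outside, world axes, zero at the start; "wrist_torque": the same for the moment, N m; "opening": finger opening in m; "gripper_force": force on a finger pad.
Only numpy, scipy, OpenCV 4.12 (cv2) and the standard library are available. Lean on these libraries where they do the work, as an engineer would, in place of code of your own. Each camera call takes 0.05 s, during which the arm holds its last target. There are 200 camera calls.

## Working session

There is one attempt and no reset: what is moved stays moved. The work goes in short steps, Python scripts to look and compute and a shell command to move; the robot and the scene stay as the last step left them, time stands still between calls to the robot, and variables do not carry over. Pictures are saved under pics/ and viewed, at most 14 in all, crops included, and the job is handed in when it is done.

```bash
mkdir -p pics; ls
python3 - <<'E'
from plant import robot, read_camera
import cv2,numpy as np
np.set_printoptions(precision=4,suppress=True)
for n in("scene","top"):
    c=read_camera(n); cv2.imwrite(f"pics/{n}0.png",c["image"]); print(n,c["K"],c["extrinsics"])
s=robot.read_state();print(s); print(robot.grip_point_offset)
E
```

```text
pics
scene [[413.3608   0.     280.1007]
 [  0.     413.3608 207.1508]
 [  0.       0.       1.    ]] [[ 0.4732 -0.8809  0.006  -0.2785]
 [-0.329  -0.1831 -0.9264  0.2399]
 [ 0.8172  0.4364 -0.3764  0.7921]
 [ 0.      0.      0.      1.    ]]
top [[423.9612   0.     276.6977]
 [  0.     423.9612 213.7188]
 [  0.       0.       1.    ]] [[-0.009  -0.9998  0.0195 -0.0764]
 [-0.9987  0.0081 -0.0503  0.4738]
 [ 0.0501 -0.0199 -0.9985  1.2774]
 [ 0.      0.      0.      1.    ]]
{'t': 0.1, 'q': array([ 1.1356,  0.1311,  1.4891,  0.    ,  1.523 , -0.0855]), 'dq': array([-0.0002, -0.0016, -0.0027, -0.0013, -0.0005, -0.0008]), 'joint_torque': array([  0.0004, -56.1346, -49.3094,   0.077 ,   0.0291,  -0.    ]), 'tool_pos': array([0.2054, 0.5632, 0.2177]), 'orientation': array([-0.5465, -3.0932,  0.0025]), 'force': array([-0.8418,  0.016 , -0.2185]), 'wrist_torque': array([-0.0117, -0.0379, -0.0084]), 'gripper_force': 0.0, 'opening': 0.09344662961878951}
0.0188
```

View pics/scene0.png

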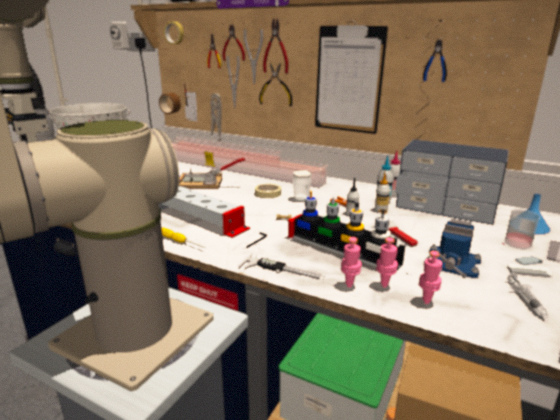

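View pics/top0.png

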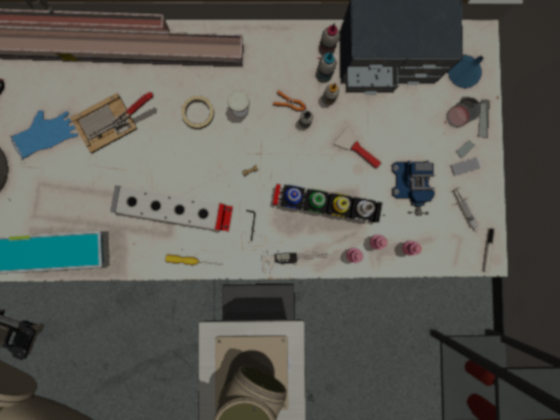

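The scene view shows the rail at (345,240), the magazine at (205,210), and three pink look-alikes at (351,265), (388,262) and (430,278). In the top view:
- **Rail:** the red cap is at (277,195). From that end come blue (295,196), green (317,200), yellow (342,205) and white (366,209).
- **Magazine:** the pockets are at (203,213), (179,210), (156,205) and (132,201), with red at (224,217).
- **Could be taken for nut_white:** the pink holders at (379,241), (354,255) and (412,247), and the bottles at (306,119) and (331,93). I choose (366,209), in the row on the rail.

Next is a close crop to check this.

```bash
cat > h.py <<'E'
import cv2,numpy as np
from plant import robot, read_camera
from scipy.spatial.transform import Rotation as R
np.set_printoptions(precision=4,suppress=True)
def ray(K,T,px,z):
    "world point at height z seen at px; T world->cam"
    Ri=T[:3,:3].T; o=-Ri@T[:3,3]; d=Ri@np.linalg.inv(K)@[px[0],px[1],1.]
    return o+d*(z-o[2])/d[2]
def proj(K,T,p):
    c=T[:3,:3]@p+T[:3,3]; return (K@c)[:2]/c[2]
def wrist(name=None):
    s=robot.read_state(); c=read_camera("wrist")
    F=np.eye(4);F[:3,:3]=R.from_rotvec(s["orientation"]).as_matrix();F[:3,3]=s["tool_pos"]
    T=np.linalg.inv(F@c["mount"])
    if name: cv2.imwrite(f"pics/{name}.png",c["image"])
    return c["image"],c["K"],T,s
E
python3 - <<'E'
from h import *
im=cv2.imread("pics/top0.png")
c=im[175:245,100:400]
cv2.imwrite("pics/top0c.png",np.vstack([cv2.resize(c[:,:150],None,fx=5,fy=4.2,interpolation=2)[:, :],cv2.resize(c[:,150:],None,fx=5,fy=4.2,interpolation=2)]))
K=np.array([[423.9612,0,276.6977],[0,423.9612,213.7188],[0,0,1]])
T=np.array([[-0.009,-0.9998,0.0195,-0.0764],[-0.9987,0.0081,-0.0503,0.4738],[0.0501,-0.0199,-0.9985,1.2774],[0,0,0,1]])
g=cv2.cvtColor(im,cv2.COLOR_BGR2GRAY).astype(float)
for n,p in dict(m1=(203,213),m2=(179,210),m3=(156,205),m4=(132,201)).items():
    w=g[p[1]-8:p[1]+9,p[0]-8:p[0]+9]; m=(w<75)
    y,x=np.nonzero(m); q=np.array([x.mean()-8+p[0],y.mean()-8+p[1]]);print(n,q,m.sum(),ray(K,T,q,.064))
for n,p in dict(b=(294,196),g=(318,200),y=(342,204.5),w=(366,209)).items(): print(n,ray(K,T,p,.12))
E
```

```text
m1 [202.8116 213.1884] 69 [0.4738 0.1357 0.064 ]
m2 [179.     209.1194] 67 [0.4862 0.2048 0.064 ]
m3 [155.1857 205.2571] 70 [0.498  0.2738 0.064 ]
m4 [131.4324 201.2027] 74 [0.5104 0.3425 0.064 ]
b [ 0.517  -0.1272  0.12  ]
g [ 0.5053 -0.1943  0.12  ]
y [ 0.4921 -0.2615  0.12  ]
w [ 0.479  -0.3288  0.12  ]
```

View pics/top0c.png

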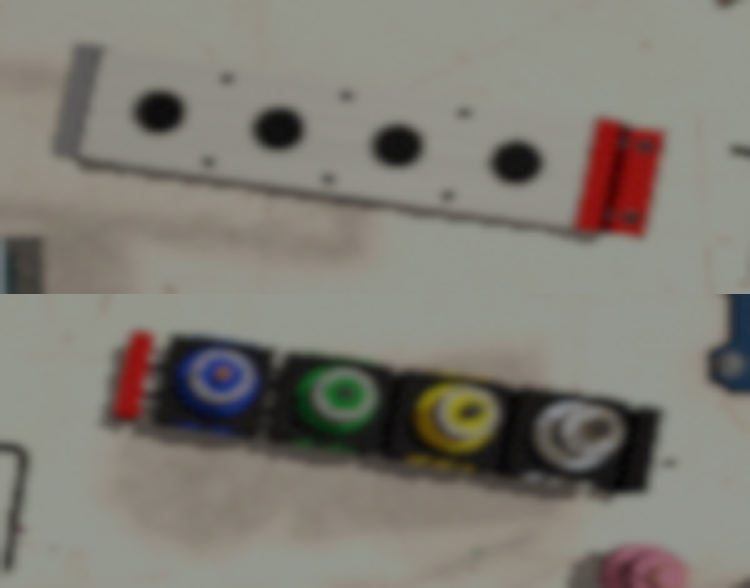

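Blue, green, yellow and white, counted from the rail's red end, go to pockets m1 to m4 (measured spacing 70 mm, as it should be). I'll move over the magazine and turn the fingers across the row for a close look.

```bash
python3 -m inch '[28,-32,13,-7,100, 57,-64,26,-14,100, 86,-97,39,-21,100, 115,-129,52,-28,100, 143,-161,65,-35,100, 172,-194,78,-42,100, 200,-226,91,-49,100, 230,-258,104,-56,100, 258,-290,117,-63,100, 287,-323,130,-70,100]' && python3 -m inch '[0,0,0,-7,100,0,0,0,-10,100,0,0,0,-10,100,0,0,0,-10,100]'
python3 - <<'E'
from h import *
im,K,T,s=wrist("w1"); print(s["tool_pos"],s["orientation"],K)
E
```

```text
t: 0.93
tool_pos: [0.4715, 0.2637, 0.3391]
orientation: [-2.229, -2.214, 0.001]
force: [0.6, 0.8, -1.5]
opening: 0.093
gripper_force: 0.0
t: 1.27
tool_pos: [0.4705, 0.2653, 0.3382]
orientation: [-2.405, -2.021, 0.001]
force: [-0.2, -0.2, 0.0]
opening: 0.093
gripper_force: 0.0
[0.4705 0.2653 0.3382] [-2.4051 -2.0206  0.0013] [[332.5861   0.     277.064 ]
 [  0.     332.5861 204.8108]
 [  0.       0.       1.    ]]
```

View pics/w1.png

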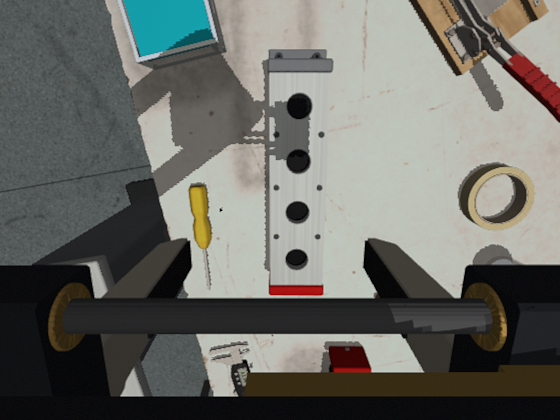

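The wrist view has the magazine running vertically. The pockets are at (299,106), (298,161), (297,212) and (296,258), the red bracket is at (296,290), and the rail's red cap shows at (348,358).

Run:
```python
from h import *
im,K,T,s=wrist()
g=cv2.cvtColor(im,cv2.COLOR_BGR2GRAY)
P=[]
for p in [(296,258),(297,212),(298,161),(299,106)]:
    x0,y0=p[0]-20,p[1]-18; w=g[y0:y0+37,x0:x0+41]
    # rim: outer contour of region differing from bright plate, convex
    m=(w<90).astype(np.uint8); 
    cs,_=cv2.findContours(m,0,1); c=min(cs,key=lambda c:-cv2.contourArea(c)); e=cv2.fitEllipse(c)
    q=np.array(e[0])+[x0,y0]; P.append(ray(K,T,q,.066)); 
    d=[np.linalg.norm(ray(K,T,q+v,.066)-P[-1]) for v in ((e[1][0]/2,0),(0,e[1][1]/2))]
    print(q,e[1],P[-1],d)
P=np.array(P); c=P.mean(0); u,sv,vt=np.linalg.svd(P-c); d=vt[0]*np.sign((P[0]-P[3])@vt[0])
print("spacing",np.linalg.norm(np.diff(P,axis=0),axis=1),"c",c,"dir",d,np.degrees(np.arctan2(d[0],d[1])))
for k in(105,35,-35,-105): print(k,c+d*k/1000)
y=R.from_rotvec(s["orientation"]).as_matrix()[:,1];print("tool y",y,np.degrees(np.arctan2(y[1],y[0])))
```

```text
[296.285  259.2289] (19.50901222229004, 21.09724998474121) [0.4764 0.1357 0.066 ] [np.float64(0.013902810868375658), np.float64(0.016450552189570325)]
[297.1861 212.1494] (20.722827911376953, 22.088117599487305) [0.4885 0.2046 0.066 ] [np.float64(0.014198021814744203), np.float64(0.015920963824978537)]
[298.5689 159.436 ] (22.415687561035156, 29.07524871826172) [0.5014 0.2756 0.066 ] [np.float64(0.014721822701652447), np.float64(0.019304011493864567)]
[298.9101 106.6198] (25.144012451171875, 25.942426681518555) [0.5121 0.3413 0.066 ] [np.float64(0.015855826366912594), np.float64(0.0158529275659462)]
spacing [0.0699 0.0722 0.0666] c [0.4946 0.2393 0.066 ] dir [-0.172  -0.9851 -0.    ] -170.0966154820025
105 [0.4765 0.1358 0.066 ]
35 [0.4886 0.2048 0.066 ]
-35 [0.5006 0.2737 0.066 ]
-105 [0.5126 0.3427 0.066 ]
tool y [ 0.9852 -0.1717 -0.0008] -9.884607739884313
```

```bash
python3 -m inch '[3,-41,0,0,100, 6,-82,0,0,100, 9,-123,0,0,100, 12,-164,0,0,100, 15,-205,0,0,100, 18,-246,0,0,100, 21,-287,0,0,100, 24,-328,0,0,100, 27,-369,0,0,100, 28,-410,0,0,100]' && python3 -m inch '[0,-30,0,0,100,0,-55,0,0,100,0,-55,0,0,100,0,-55,0,0,100,0,-55,0,0,100]'
python3 - <<'E'
from h import *
im,K,T,s=wrist("w2"); print(s["tool_pos"],s["orientation"]); np.savez("w2.npz",T=T,K=K)
E
```

```text
t: 2.2
tool_pos: [0.4985, -0.1458, 0.3387]
orientation: [2.404, 2.022, 0.0]
force: [0.5, 0.7, 0.7]
opening: 0.0936
gripper_force: 0.0
t: 2.62
tool_pos: [0.4988, -0.1985, 0.3386]
orientation: [-2.405, -2.02, -0.0]
force: [-0.1, -0.6, 0.7]
opening: 0.0932
gripper_force: 0.0
[ 0.4988 -0.1985  0.3386] [-2.4053 -2.0199 -0.0003]
```

View pics/w2.png

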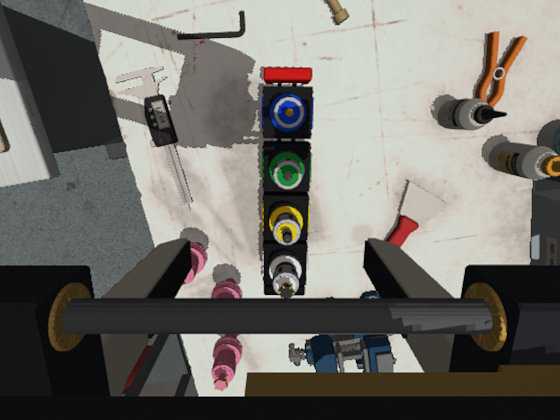

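Wrist view of the rail: red cap (288,73), blue (289,112), green (288,170), yellow (287,225), white (285,275), with the pink look-alikes off to the left at (195,260), (228,285) and (225,355). I'll zoom in to measure.

Run:
```python
from h import *
im=cv2.imread("pics/w2.png")
a=im[60:180,245:335]; b=im[180:300,245:335]
f=lambda c:cv2.resize(c,None,fx=4.4,fy=4.4,interpolation=cv2.INTER_CUBIC)
cv2.imwrite("pics/w2c.png",np.hstack([f(a),f(b)]))
```

```text
(no output)
```

View pics/w2c.png

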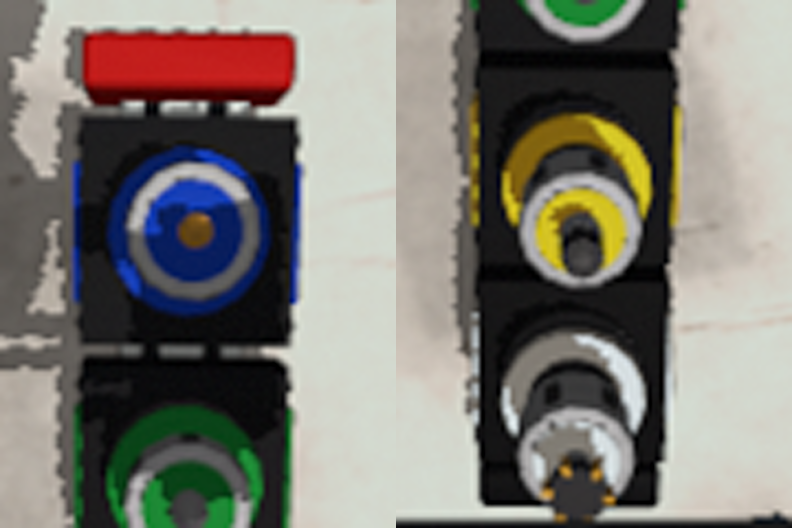

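Run:
```python
from h import *
d=np.load("w2.npz");K,T=d["K"],d["T"]
P=[]
for n,x,y,r in (("b",193,231,66),("g",188,505,63),("y",184,528+229,60),("w",181,528+463,57)):
    q=np.array([245+x/4.4-.4,60+y/4.4-.4]); p=ray(K,T,q,.1235);P.append(p)
    print(n,q,p,"rad",np.linalg.norm(ray(K,T,q+[r/4.4,0],.1235)-p))
P=np.array(P);c=P.mean(0); u,sv,vt=np.linalg.svd(P-c); v=vt[0]*np.sign((P[0]-P[3])@vt[0])
print(np.linalg.norm(np.diff(P,axis=0),axis=1),c,v,np.degrees(np.arctan2(v[0],v[1])))
for k in(105,35,-35,-105): print(k,c+v*k/1000)
```

```text
b [288.4636 112.1   ] [ 0.5248 -0.1271  0.1235] rad 0.016518483119128145
g [287.3273 174.3727] [ 0.5122 -0.1953  0.1235] rad 0.01654492626099019
y [286.4182 231.6455] [ 0.4997 -0.2642  0.1235] rad 0.016505386657715983
w [285.7364 284.8273] [ 0.4871 -0.3344  0.1235] rad 0.01640347577600475
[0.0693 0.0701 0.0713] [ 0.5059 -0.2302  0.1235] [0.1789 0.9839 0.    ] 10.305276865078204
105 [ 0.5247 -0.1269  0.1235]
35 [ 0.5122 -0.1958  0.1235]
-35 [ 0.4997 -0.2647  0.1235]
-105 [ 0.4872 -0.3335  0.1235]
```

Sizes and pitch agree (radius 16.5 mm, pitch 70 mm, row at 10.3°). I'll go to blue and close gently.

```bash
python3 -m inch '[13,36,0,0,100, 26,72,0,0,100, 26,72,-40,0,100, 26,72,-80,0,100, 26,72,-120,0,100, 26,72,-150,0,100, 26,72,-180,0,100, 26,72,-205,0,100, 26,72,-225,0,100, 26,72,-245,0,100]' && python3 -m inch '[0,0,0,0,100,0,0,0,0,100,0,0,0,0,60,0,0,0,0,45,0,0,0,0,45,0,0,0,0,45]' 8
python3 - <<'E'
from h import *
im,K,T,s=wrist("w3")
E
```

```text
t: 3.5
tool_pos: [0.5244, -0.1255, 0.0925]
orientation: [-2.404, -2.022, 0.0]
force: [-0.3, -0.3, 0.5]
opening: 0.0928
gripper_force: 0.0
t: 4.0
tool_pos: [0.5256, -0.1277, 0.0952]
orientation: [2.406, 2.017, 0.002]
force: [1.4, 0.0, -0.2]
opening: 0.071
gripper_force: 0.0
```

View pics/w3.png

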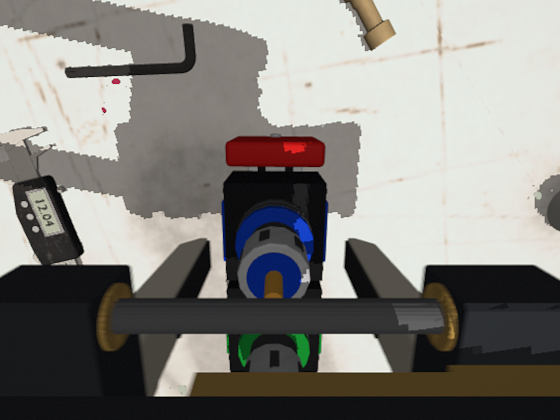

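The fingers straddle the blue nut: nut centre about (275,270), fingertip gap centre about (277,240), so within about 1 mm. Now I close.

```bash
python3 -m inch '[0,0,0,0,25,0,0,0,0,25,0,0,0,0,25,0,0,0,0,25,0,0,0,0,20,0,0,0,0,20,0,0,0,0,20,0,0,0,0,20]' 8 && python3 -m inch '[0,0,0,0,20,0,0,0,0,20,0,0,0,0,20,0,0,0,0,20]' 45
```

```text
t: 4.72
tool_pos: [0.5246, -0.1275, 0.0937]
orientation: [-2.407, -2.018, 0.0]
force: [-0.9, 0.4, 0.1]
opening: 0.0336
gripper_force: 8.0
t: 5.05
tool_pos: [0.5246, -0.1275, 0.0937]
orientation: [-2.407, -2.018, 0.0]
force: [-0.0, -0.4, 0.0]
opening: 0.0333
gripper_force: 45.0
```

Gripped at 33.3 mm opening with no side force. Lifting and carrying to pocket 1, shift (-48, +263).

```bash
python3 -m inch '[0,0,10,0,20,0,0,25,0,20,0,0,45,0,20,0,0,70,0,20,0,0,95,0,20,0,0,95,0,20,-3,15,95,0,20,-9,50,95,0,20,-16,85,95,0,20,-22,120,95,0,20]' && python3 -m inch '[-7,36,0,0,20,-14,72,0,0,20,-20,105,0,0,20,-24,130,0,0,20,-26,143,0,0,20,-26,143,0,0,20,-26,143,-10,0,20,-26,143,-25,0,20,-26,143,-25,0,20,-26,143,-25,0,20]'
python3 - <<'E'
from h import *
im,K,T,s=wrist("w4"); print(s["tool_pos"]); np.savez("w4.npz",T=T,K=K)
for dz in (0,): print(proj(K,T,np.array([.4765,.1358,.066])))
E
```

```text
t: 5.88
tool_pos: [0.501, -0.006, 0.1869]
orientation: [-2.407, -2.015, 0.003]
force: [0.8, 0.5, -3.0]
opening: 0.0334
gripper_force: 45.0
t: 6.72
tool_pos: [0.4753, 0.1344, 0.1617]
orientation: [-2.407, -2.016, 0.006]
force: [-0.1, 0.5, -2.1]
opening: 0.0332
gripper_force: 45.0
[0.4753 0.1344 0.1617]
[277.417  204.1647]
```

View pics/w4.png

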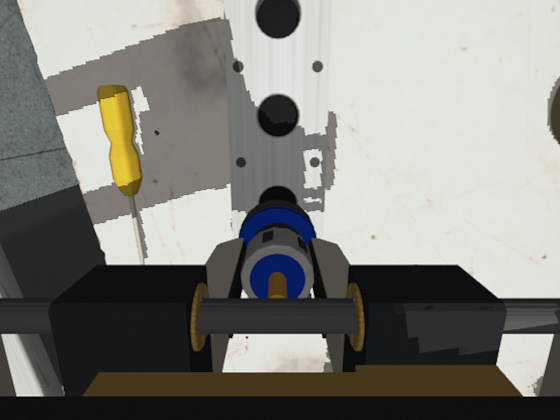

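Blue hangs above pocket 1. Pockets 2 at (278,116) and 3 at (278,15) are in clear view, so I'll refine the row from them.

Run:
```python
from h import *
d=np.load("w4.npz");K,T=d["K"],d["T"]
g=cv2.cvtColor(cv2.imread("pics/w4.png"),cv2.COLOR_BGR2GRAY)
w=g[88:145,245:312]; cs,_=cv2.findContours((w<75).astype(np.uint8),0,1); c=max(cs,key=cv2.contourArea); e=cv2.fitEllipse(c); q=np.array(e[0])+[245,88]
p=ray(K,T,q,.066); print(q,e[1],p, ray(K,T,q+[e[1][0]/2,0],.066)-p)
print("p1 by pitch",p+.07*np.array([-.172,-.985,0]))
```

```text
[277.3288 115.5386] (40.10761260986328, 41.28759002685547) [0.4885 0.2042 0.066 ] [ 0.0149 -0.0026  0.    ]
p1 by pitch [0.4765 0.1353 0.066 ]
```

```bash
python3 -m inch '[1,1,-10,0,20,1,1,-20,0,20,1,1,-30,0,20,1,1,-40,0,20,1,1,-48,0,20,1,1,-55,0,20,1,1,-60,0,20,1,1,-63,0,20,1,1,-65,0,20,1,1,-65,0,20]'; python3 -m inch '[0,0,-1,0,20,0,0,-2,0,20,0,0,-2,0,20,0,0,-2,0,20]'
```

```text
t: 7.6
tool_pos: [0.4774, 0.1364, 0.0984]
orientation: [-2.407, -2.018, 0.001]
force: [-0.0, -0.6, -4.2]
opening: 0.0332
gripper_force: 45.0
t: 7.93
tool_pos: [0.4775, 0.1363, 0.0968]
orientation: [2.407, 2.018, -0.001]
force: [-4.1, -2.6, -1.6]
opening: 0.0336
gripper_force: 45.0
```

Contact is pushing in -x and -y, so the tool is about 1 mm too far in +x, +y. I'll ease back and lower.

```bash
python3 -m inch '[-1,-1,0,0,20,-1,-1,-1,0,20,-1,-1,-2,0,20,-1,-1,-3,0,20,-1,-1,-3,0,20,-1,-1,-3,0,20]'
```

```text
t: 8.43
tool_pos: [0.4768, 0.1356, 0.0937]
orientation: [2.407, 2.018, 0.0]
force: [0.7, 0.0, -2.6]
opening: 0.0334
gripper_force: 45.0
```

```bash
python3 -m inch '[0,0,-1,0,20,0,0,-1,0,20,0,0,-1,0,20]'
```

```text
t: 8.68
tool_pos: [0.4769, 0.1356, 0.0936]
orientation: [2.407, 2.019, 0.001]
force: [-5.2, -1.0, 5.8]
opening: 0.0331
gripper_force: 45.0
```

Seated: the upward force is 5.8 N. Releasing, lifting, then green at (+35, -331).

```bash
python3 -m inch '[0,0,0,0,30,0,0,0,0,50,0,0,0,0,80,0,0,0,0,80,0,0,0,0,80,0,0,20,0,80,0,0,50,0,80,0,0,80,0,80,0,0,110,0,80,0,0,110,0,80]'
python3 - <<'E'
from h import *
im,K,T,s=wrist("w5"); print(s["tool_pos"],s["force"])
E
python3 -m inch '[4,-40,0,0,80,8,-80,0,0,80,12,-120,0,0,80,17,-160,0,0,80,21,-200,0,0,80,26,-240,0,0,80,30,-280,0,0,80,33,-310,0,0,80,35,-331,0,0,80,35,-331,-30,0,80]'
```

```text
t: 9.52
tool_pos: [0.4801, 0.1361, 0.2099]
orientation: [2.403, 2.015, 0.014]
force: [0.4, 0.0, 0.0]
opening: 0.0742
gripper_force: 0.0
[0.4801 0.1361 0.2099] [0.3969 0.0009 0.0403]
t: 10.4
tool_pos: [0.5144, -0.2012, 0.1771]
orientation: [2.404, 2.008, 0.004]
force: [1.5, -0.2, 1.2]
opening: 0.0745
gripper_force: 0.0
```

View pics/w5.png

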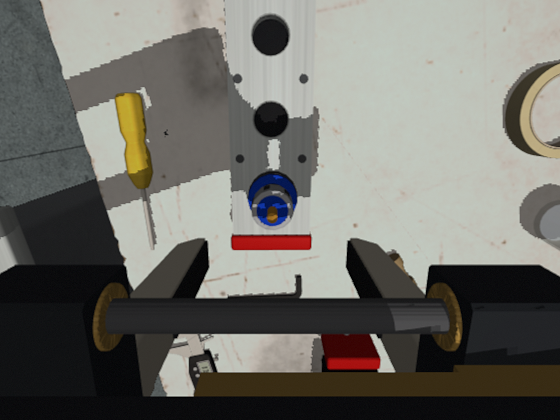

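Blue stands upright in pocket 1 at (273,205) next to the red bracket. Descending on green.

```bash
python3 -m inch '[0,0,0,0,80,0,0,0,0,80,0,0,0,0,80]' && python3 -m inch '[0,0,-25,0,80,0,0,-50,0,80,0,0,-70,0,80,0,0,-83,0,80,0,0,-83,0,80,0,0,-83,0,80]'
```

```text
t: 10.65
tool_pos: [0.5112, -0.1947, 0.1723]
orientation: [-2.405, -2.018, 0.001]
force: [-0.6, -0.1, 0.6]
opening: 0.0742
gripper_force: 0.0
t: 11.15
tool_pos: [0.5118, -0.195, 0.0903]
orientation: [-2.406, -2.019, 0.0]
force: [0.9, -0.8, 0.2]
opening: 0.0741
gripper_force: 0.0
```

```bash
python3 -m inch '[0,-1,3,0,80,0,-1,3,0,40,0,-1,3,0,25,0,-1,3,0,25,0,-1,3,0,20,0,-1,3,0,20,0,-1,3,0,20,0,-1,3,0,20]' 8 && python3 -m inch '[0,0,0,0,20,0,0,0,0,20,0,0,0,0,20,0,0,0,0,20]' 45
```

```text
t: 11.82
tool_pos: [0.5115, -0.1965, 0.0927]
orientation: [-2.407, -2.018, 0.0]
force: [0.1, 0.7, 1.0]
opening: 0.0339
gripper_force: 8.0
t: 12.15
tool_pos: [0.5116, -0.1965, 0.0927]
orientation: [-2.407, -2.018, 0.0]
force: [-2.2, -0.0, 0.4]
opening: 0.033
gripper_force: 45.0
```

Pose matches the pitch prediction within 0.5 mm. Pocket 2 shift is (-23, +401), carried high to clear blue's cutter.

```bash
python3 -m inch '[0,0,10,0,20,0,0,30,0,20,0,0,60,0,20,0,0,95,0,20,0,0,125,0,20,0,0,145,0,20,0,0,145,0,20,-1,15,145,0,20,-3,50,145,0,20,-5,85,145,0,20]' && python3 -m inch '[-2,35,0,0,20,-4,70,0,0,20,-6,105,0,0,20,-8,140,0,0,20,-10,175,0,0,20,-12,210,0,0,20,-14,245,0,0,20,-16,280,0,0,20,-17,305,0,0,20,-18,316,0,0,20]' && python3 -m inch '[0,0,0,0,20,0,0,0,0,20,0,0,-20,0,20,0,0,-40,0,20,0,0,-60,0,20,0,0,-75,0,20,0,0,-75,0,20,0,0,-75,0,20]'
```

```text
t: 12.98
tool_pos: [0.5051, -0.1106, 0.2349]
orientation: [-2.407, -2.013, 0.003]
force: [0.1, 1.3, -5.0]
opening: 0.0331
gripper_force: 45.0
t: 13.82
tool_pos: [0.4863, 0.2078, 0.2348]
orientation: [-2.402, -2.02, 0.005]
force: [-0.7, -0.1, -4.2]
opening: 0.0333
gripper_force: 45.0
t: 14.48
tool_pos: [0.4878, 0.2029, 0.1615]
orientation: [-2.408, -2.016, 0.005]
force: [-0.1, 0.1, -4.3]
opening: 0.0332
gripper_force: 45.0
```

```bash
python3 -m inch '[0,0,-12,0,20,0,0,-24,0,20,0,0,-36,0,20,0,0,-46,0,20,0,0,-54,0,20,0,0,-60,0,20,0,0,-64,0,20,0,0,-66,0,20,0,0,-67,0,20,0,0,-67,0,20]'; python3 -m inch '[0,0,-1,0,20,0,0,-2,0,20,0,0,-2,0,20,0,0,-2,0,20]'
```

```text
t: 15.32
tool_pos: [0.4889, 0.2046, 0.0959]
orientation: [2.407, 2.019, 0.001]
force: [-0.2, 1.2, -3.7]
opening: 0.033
gripper_force: 45.0
t: 15.65
tool_pos: [0.4888, 0.2045, 0.0939]
orientation: [2.407, 2.018, 0.0]
force: [-0.4, -0.2, -3.6]
opening: 0.0335
gripper_force: 45.0
```

```bash
python3 -m inch '[0,0,-1,0,20,0,0,-2,0,20,0,0,-2,0,20,0,0,-2,0,20]'
```

```text
t: 15.98
tool_pos: [0.4889, 0.2046, 0.0927]
orientation: [2.407, 2.018, 0.001]
force: [-4.8, -0.7, 5.1]
opening: 0.0331
gripper_force: 45.0
```

Green is seated. Releasing, then to yellow at (+10, -470).

```bash
python3 -m inch '[0,0,0,0,30,0,0,0,0,50,0,0,0,0,80,0,0,0,0,80,0,0,0,0,80,0,0,20,0,80,0,0,50,0,80,0,0,80,0,80,0,0,115,0,80,0,0,115,0,80]' && python3 -m inch '[1,-40,0,0,80,2,-80,0,0,80,3,-120,0,0,80,4,-160,0,0,80,5,-200,0,0,80,6,-240,0,0,80,7,-280,0,0,80,8,-320,0,0,80,9,-360,0,0,80,9,-400,0,0,80]' && python3 -m inch '[1,-35,0,0,80,1,-60,0,0,80,1,-70,0,0,80,1,-70,0,0,80,1,-70,-30,0,80,1,-70,-60,0,80,1,-70,-85,0,80,1,-70,-105,0,80,1,-70,-115,0,80,1,-70,-115,0,80]'&& python3 -m inch '[0,0,0,0,80,0,0,0,0,80]'
```

```text
t: 16.82
tool_pos: [0.4923, 0.2056, 0.2149]
orientation: [2.404, 2.016, 0.017]
force: [0.8, 1.1, -0.2]
opening: 0.0741
gripper_force: 0.0
t: 17.65
tool_pos: [0.4976, -0.1976, 0.2067]
orientation: [2.407, 2.018, 0.001]
force: [0.8, -0.2, -0.0]
opening: 0.0741
gripper_force: 0.0
t: 18.48
tool_pos: [0.4972, -0.2629, 0.0889]
orientation: [-2.402, -2.017, 0.002]
force: [-0.0, -0.4, -0.6]
opening: 0.0744
gripper_force: 0.0
t: 18.65
tool_pos: [0.4999, -0.2656, 0.0936]
orientation: [2.405, 2.018, 0.001]
force: [-0.1, -0.5, -0.0]
opening: 0.0745
gripper_force: 0.0
```

```bash
python3 -m inch '[0,0,0,0,60,0,0,0,0,40,0,0,0,0,25,0,0,0,0,25,0,0,0,0,20,0,0,0,0,20,0,0,0,0,20,0,0,0,0,20]' 8 && python3 -m inch '[0,0,0,0,20,0,0,0,0,20,0,0,0,0,20,0,0,0,0,20]' 45
```

```text
t: 19.32
tool_pos: [0.4986, -0.2655, 0.0917]
orientation: [-2.407, -2.018, 0.0]
force: [-0.6, -0.3, 0.8]
opening: 0.0334
gripper_force: 8.0
t: 19.65
tool_pos: [0.4986, -0.2656, 0.0917]
orientation: [-2.407, -2.018, 0.0]
force: [-1.3, 1.3, 1.8]
opening: 0.0333
gripper_force: 45.0
```

```bash
python3 -m inch '[0,0,10,0,20,0,0,30,0,20,0,0,60,0,20,0,0,95,0,20,0,0,125,0,20,0,0,145,0,20,0,0,145,0,20,0,15,145,0,20,0,50,145,0,20,0,85,145,0,20]' && python3 -m inch '[0,38,0,0,20,0,76,0,0,20,1,114,0,0,20,1,152,0,0,20,1,190,0,0,20,1,228,0,0,20,1,266,0,0,20,1,304,0,0,20,2,342,0,0,20,2,380,0,0,20]' && python3 -m inch '[0,35,0,0,20,0,60,0,0,20,0,74,0,0,20,0,74,0,0,20,0,74,-20,0,20,0,74,-40,0,20,0,74,-60,0,20,0,74,-75,0,20,0,74,-75,0,20,0,74,-75,0,20]'
```

```text
t: 20.48
tool_pos: [0.4972, -0.1794, 0.2339]
orientation: [-2.407, -2.013, 0.002]
force: [-0.2, -0.1, -3.6]
opening: 0.0334
gripper_force: 45.0
t: 21.32
tool_pos: [0.4987, 0.2015, 0.234]
orientation: [-2.406, -2.018, 0.005]
force: [0.4, -0.1, -2.7]
opening: 0.0333
gripper_force: 45.0
t: 22.15
tool_pos: [0.4994, 0.272, 0.1599]
orientation: [-2.408, -2.017, 0.006]
force: [0.1, 0.4, -3.0]
opening: 0.0333
gripper_force: 45.0
```

```bash
python3 -m inch '[0,0,-12,0,20,0,0,-24,0,20,0,0,-36,0,20,0,0,-46,0,20,0,0,-54,0,20,0,0,-60,0,20,0,0,-64,0,20,0,0,-66,0,20,0,0,-67,0,20,0,0,-67,0,20]'; python3 -m inch '[0,0,-1,0,20,0,0,-2,0,20,0,0,-2,0,20,0,0,-2,0,20]'
```

```text
t: 22.98
tool_pos: [0.5009, 0.2736, 0.0949]
orientation: [2.407, 2.019, 0.001]
force: [-0.4, -0.2, -2.9]
opening: 0.0336
gripper_force: 45.0
t: 23.32
tool_pos: [0.5008, 0.2736, 0.0929]
orientation: [2.407, 2.018, 0.001]
force: [0.3, -0.4, -4.1]
opening: 0.033
gripper_force: 45.0
```

```bash
python3 -m inch '[0,0,-1,0,20,0,0,-2,0,20,0,0,-2,0,20,0,0,-2,0,20]'
```

```text
t: 23.65
tool_pos: [0.5009, 0.2736, 0.0917]
orientation: [2.407, 2.018, 0.001]
force: [-3.5, -1.3, 5.9]
opening: 0.0335
gripper_force: 45.0
```

Yellow is seated. Now white at (-15, -608), with a narrower opening (60 %) because of the pink look-alikes nearby.

```bash
python3 -m inch '[0,0,0,0,30,0,0,0,0,50,0,0,0,0,80,0,0,0,0,80,0,0,0,0,80,0,0,20,0,80,0,0,50,0,80,0,0,80,0,80,0,0,115,0,80,0,0,115,0,80]' && python3 -m inch '[-1,-40,0,0,80,-2,-80,0,0,80,-3,-120,0,0,80,-4,-160,0,0,80,-5,-200,0,0,80,-6,-240,0,0,80,-7,-280,0,0,80,-8,-320,0,0,80,-9,-360,0,0,80,-10,-400,0,0,70]' && python3 -m inch '[-1,-40,0,0,60,-2,-80,0,0,60,-3,-120,0,0,60,-4,-160,0,0,60,-5,-190,0,0,60,-5,-208,0,0,60,-5,-208,0,0,60,-5,-208,0,0,60]'
python3 - <<'E'
from h import *
im,K,T,s=wrist("w6"); print(s["tool_pos"],s["force"])
E
```

```text
t: 24.48
tool_pos: [0.5042, 0.2751, 0.2142]
orientation: [2.405, 2.016, 0.018]
force: [1.7, -0.2, 1.1]
opening: 0.0741
gripper_force: 0.0
t: 25.32
tool_pos: [0.4904, -0.1285, 0.2059]
orientation: [2.407, 2.018, 0.001]
force: [0.5, -0.1, 0.7]
opening: 0.0713
gripper_force: 0.0
t: 25.98
tool_pos: [0.4854, -0.3352, 0.2052]
orientation: [-2.409, -2.016, -0.0]
force: [-0.0, 0.4, 0.0]
opening: 0.0559
gripper_force: 0.0
[ 0.4854 -0.3352  0.2052] [-0.0075  0.431   0.028 ]
```

View pics/w6.png

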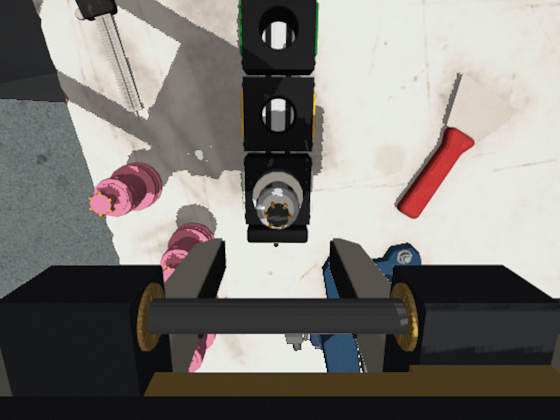

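White stands centred between the fingers at (277,205). The nearest pink is at (185,245), so I'll check clearances before descending.

Run:
```python
from h import *
c=read_camera("top");K,T=c["K"],c["extrinsics"]
for p in [(379,241),(354,255),(412,247),(395,190),(395,205)]:
    P=ray(K,T,p,.09); d=P-[.4861,-.3345,.09]; y=np.array([.985,-.172]); r=np.array([.172,.985])
    print(p,P,"across",d[:2]@y,"along",d[:2]@r)
```

```text
(379, 241) [ 0.3886 -0.3713  0.09  ] across -0.08971990990609856 along -0.0529910660398538
(354, 255) [ 0.3494 -0.2987  0.09  ] across -0.1408563490318268 along 0.011778359201321803
(412, 247) [ 0.3705 -0.466   0.09  ] across -0.09121120347469373 along -0.14937679234214493
(395, 190) [ 0.5349 -0.4208  0.09  ] across 0.06294397336357299 along -0.07656722631137267
(395, 205) [ 0.4916 -0.4198  0.09  ] across 0.02006615374801496 along -0.08303490734613131
```

Clear. Descending on white.

```bash
python3 -m inch '[0,0,-30,0,60,0,0,-60,0,60,0,0,-85,0,60,0,0,-102,0,60,0,0,-112,0,60,0,0,-112,0,60,0,0,-112,0,60,0,0,-112,0,60]' && python3 -m inch '[0,0,0,0,40,0,0,0,0,30,0,0,0,0,25,0,0,0,0,20,0,0,0,0,20,0,0,0,0,20,0,0,0,0,20]' 8 && python3 -m inch '[0,0,0,0,20,0,0,0,0,20,0,0,0,0,20,0,0,0,0,20]' 45
```

```text
t: 26.75
tool_pos: [0.4868, -0.3348, 0.0956]
orientation: [2.405, 2.018, 0.001]
force: [0.4, 0.3, 0.1]
opening: 0.0556
gripper_force: 0.0
t: 27.33
tool_pos: [0.4859, -0.3348, 0.0944]
orientation: [2.407, 2.018, 0.0]
force: [-1.5, 1.5, 5.4]
opening: 0.0335
gripper_force: 8.0
t: 27.67
tool_pos: [0.4859, -0.3348, 0.0944]
orientation: [2.407, 2.018, 0.0]
force: [-1.7, 0.3, 5.7]
opening: 0.034
gripper_force: 45.0
```

```bash
python3 -m inch '[0,0,10,0,20,0,0,30,0,20,0,0,60,0,20,0,0,95,0,20,0,0,125,0,20,0,0,145,0,20,0,0,145,0,20,0,15,145,0,20,2,50,145,0,20,3,85,145,0,20]' && python3 -m inch '[1,38,0,0,20,3,76,0,0,20,4,114,0,0,20,6,152,0,0,20,7,190,0,0,20,9,228,0,0,20,10,266,0,0,20,12,304,0,0,20,13,342,0,0,20,14,380,0,0,20]' && python3 -m inch '[2,38,0,0,20,3,76,0,0,20,5,114,0,0,20,7,150,0,0,20,8,180,0,0,20,9,202,0,0,20,10,212,0,0,20,10,212,0,0,20,10,212,-20,0,20,10,212,-40,0,20]' && python3 -m inch '[0,0,-20,0,20,0,0,-35,0,20,0,0,-35,0,20,0,0,-35,0,20]'
```

```text
t: 28.5
tool_pos: [0.4872, -0.2482, 0.2356]
orientation: [-2.406, -2.013, 0.002]
force: [1.5, 0.2, -3.2]
opening: 0.0332
gripper_force: 45.0
t: 29.33
tool_pos: [0.5006, 0.1326, 0.2359]
orientation: [-2.405, -2.017, 0.005]
force: [1.5, 0.0, -2.3]
opening: 0.033
gripper_force: 45.0
t: 30.17
tool_pos: [0.513, 0.3418, 0.1985]
orientation: [2.407, 2.018, 0.002]
force: [-0.4, 0.6, -2.7]
opening: 0.0333
gripper_force: 45.0
t: 30.5
tool_pos: [0.5115, 0.3407, 0.1619]
orientation: [-2.408, -2.017, 0.006]
force: [-0.5, -0.1, -2.2]
opening: 0.0331
gripper_force: 45.0
```

```bash
python3 -m inch '[0,0,-12,0,20,0,0,-24,0,20,0,0,-36,0,20,0,0,-46,0,20,0,0,-54,0,20,0,0,-60,0,20,0,0,-64,0,20,0,0,-65,0,20,0,0,-66,0,20,0,0,-66,0,20]'; python3 -m inch '[0,0,-1,0,20,0,0,-2,0,20,0,0,-2,0,20,0,0,-2,0,20]'
```

```text
t: 31.33
tool_pos: [0.5129, 0.3427, 0.0981]
orientation: [2.407, 2.018, 0.001]
force: [0.3, -0.1, -2.0]
opening: 0.0328
gripper_force: 45.0
t: 31.67
tool_pos: [0.5128, 0.3425, 0.0959]
orientation: [2.407, 2.018, 0.001]
force: [-0.1, -0.4, -2.2]
opening: 0.0332
gripper_force: 45.0
```

```bash
python3 -m inch '[0,0,-1,0,20,0,0,-2,0,20,0,0,-2,0,20,0,0,-2,0,20]'; python3 -m inch '[0,0,-1,0,20,0,0,-1,0,20,0,0,-1,0,20]'
```

```text
t: 32.0
tool_pos: [0.5128, 0.3425, 0.0945]
orientation: [2.407, 2.018, 0.001]
force: [-4.0, -2.5, 4.3]
opening: 0.033
gripper_force: 45.0
t: 32.25
tool_pos: [0.5129, 0.3426, 0.0944]
orientation: [2.407, 2.018, 0.001]
force: [-6.3, -5.1, 11.0]
opening: 0.0331
gripper_force: 45.0
```

Seated. Releasing, lifting clear, and backing off for a look.

```bash
python3 -m inch '[0,0,0,0,30,0,0,0,0,50,0,0,0,0,80,0,0,0,0,80,0,0,0,0,80,0,0,20,0,80,0,0,50,0,80,0,0,80,0,80,0,0,115,0,80,0,0,150,0,80]' && python3 -m inch '[-7,-40,40,0,80,-14,-80,60,0,80,-17,-90,60,0,80,-17,-90,60,0,80,-17,-90,60,0,80]'
python3 - <<'E'
from h import *
im,K,T,s=wrist(); print(s["tool_pos"],s["force"])
c=cv2.resize(im[60:300,230:340],None,fx=2.4,fy=2.4,interpolation=2)
t=read_camera("scene")["image"][150:290,150:420]; t=cv2.resize(t,None,fx=1.9,fy=1.9,interpolation=2)
o=np.zeros((580,800,3),np.uint8); o[:c.shape[0],:c.shape[1]]=c; o[:t.shape[0],270:270+t.shape[1]]=t
cv2.imwrite("pics/end.png",o)
for k in(105,35,-35,-105):
    p=np.array([.4946,.2393,.1235])+np.array([-.172,-.985,0])*k/1000; print((proj(K,T,p)-[230,60])*2.4)
E
```

```text
t: 33.08
tool_pos: [0.5123, 0.3423, 0.2435]
orientation: [-2.407, -2.018, 0.002]
force: [-0.0, 1.0, 0.7]
opening: 0.0746
gripper_force: 0.0
t: 33.5
tool_pos: [0.4963, 0.2518, 0.304]
orientation: [2.409, 2.016, 0.004]
force: [-0.3, 0.3, 0.1]
opening: 0.0745
gripper_force: 0.0
[0.4963 0.2518 0.304 ] [-0.2523  0.3186  0.0638]
[111.8526 541.1659]
[111.3392 402.9011]
[110.772  250.1484]
[110.142   80.5048]
```

View pics/end.png

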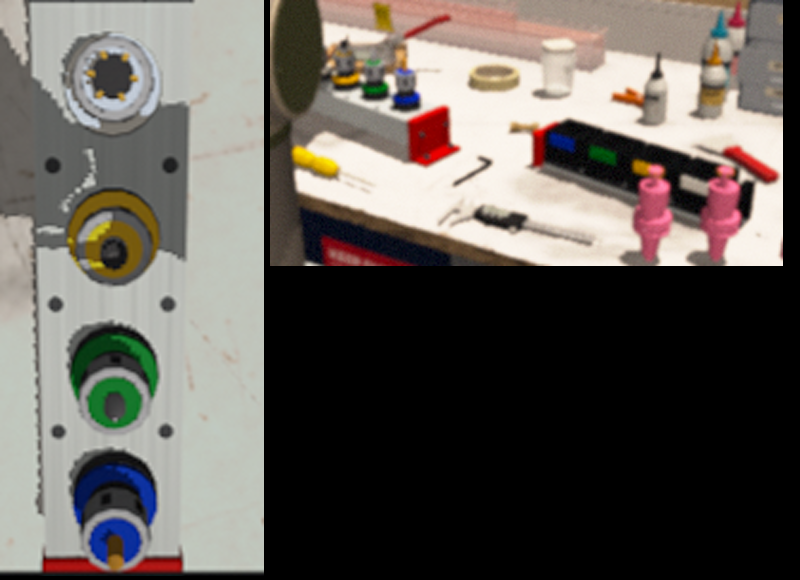

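All four are seated upright. From the red end they run blue (114,540), green (113,400), yellow (112,250), white (112,78), each within about 1 mm of its predicted place, and the robot is clear. Handing in.

```bash
python3 -c "
from plant import job
print(job.close_job())"
```

```text
the job is handed in; nothing more can be done
None
```

All four toolholders are seated in the magazine, cutters up, in the order blue, green, yellow, white from the red end, and the job is handed in; the hand-in call returned no verdict.

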